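# Hang the hook-on basket on the crate and lock it under the keeper

### The arm

A 6-joint arm with a two-finger parallel gripper is mounted at the origin on the work surface. World frame = base frame: x ahead of the robot, y to its left, z up, the work surface at z = 0. Lengths are in m, angles in degrees, forces in N, time in s.
With the tool pointing down it reaches from about 0.4 to 0.825 m from the base axis. Payload 7 kg.
Tool frame: the origin (TCP) lies where the fingers leave the gripper's body, on its centre line; the fingertips stand 66 mm ahead of it and the grasp point (between the pads) lies 47 mm ahead of it; z points along the fingers, y is the direction in which the jaws open and shut (so a half turn about z gives the same grasp; the last joint's range is limited). The gripper opens to 88 mm and grips with 3 to 60 N. Pads are 19 mm wide; open, the fingers measure 130 mm over their backs; the gripper's body (78 mm by 193 mm) begins 47 mm behind the grasp point.
Start: joints at [-50.357, 20.546, 0.682, 0, -70.136, -16.507], TCP at [0.265, -0.621, 0.292] pointing down, gripper open.
Joint ranges: [-176.03, 176.03], [-82.01, 121.73], [-58.28, 71.71], [-173.87, 95.51], [-174.79, -0.11], [-173.66, 173.66]. Speed limits (degrees/s): [136.94, 136.94, 172.46, 180, 180, 180].

### API

Orientations are given as [roll, pitch, yaw] about the fixed x, y, z axes, in that order (R = Rz(yaw) Ry(pitch) Rx(roll)).
In Python, from plant import r, optics gives the robot as it stands.
- The arm moves only by the tool send_rows, never from a script. Its argument "commands" is a list that holds one entry, the list of rows, each a list of 7 numbers: the shift along the world's x, y, z in m, then the turn, a rotation vector about the world's x, y, z in degrees, then the finger opening in m, from 0 to 0.0876. A call has 1 to 8 rows; each row shifts and turns the commanded pose from where the row before left it; what a row does not reach is not made up. A row lasts 1/8 s, in which the tool goes at most 62.5 mm and 10.7 degrees, less where a joint would pass 70% of its speed; a pose out of reach is approached as far as the arm can. A call is refused whole if a number of a shift passes 0.0625 or a number of a turn 10.7, either way. A call with a gripper value outside its range is refused whole. The fingers move at their own pace and stop on an object; "force" is the grip in N (left out, the last holds). Time passes only in rows, so rows that do not move let the fingers close. It gives the time, the measured TCP pose, the force and the opening at its end, in the units of the state.
- r.sense(): the state, without advancing time (a new reading comes with each control period).
- optics.snapshot(name): name is "scene" or "top"; returns (picture, depth): 420x560x3 uint8, red, green, blue; 420x560 float32, m along the optical axis (not along the pixel's ray), 0 where there is no reading.
- optics.camera_params(name): a dict with "mtx" (3x3 intrinsics, pixels), "distortion" ([k1, k2, p1, p2, k3] as OpenCV has them; the pictures are not rectified), "eye" and "attitude" of the camera in the world. Camera axes: x right, y down, z forward; pixel columns grow to the right and rows downward; lengths in m; the calibration is good to about 2 mm. A picture is of the moment at which its call begins. camera_params takes no time and is no camera call.
- r.finish_job(): hands the job in, once; it reports no verdict.
The state is a dict: "clock": time; "joints": joint angles; "qvel": joint speeds; "joint_torque": joint torques, N m; "eef_pos": TCP position; "eef_rot": TCP orientation; "ft_force": force on the tool from outside, world axes, zero at the start; "wrist_torque": the same for the moment, N m; "width": finger opening in m.
Only numpy, scipy, OpenCV 4.12 (cv2) and the standard library are available. Lean on these libraries where they do the work, as an engineer would, in place of code of your own. Each camera call takes 0.05 s, during which the arm holds its last target. There are 200 camera calls.

### The job

Pick up the orange hook-on basket and hang it inside the crate by hooking its bent lip over the rim of the blue near wall, lowering it gently until it sits fully down on the rim. Then slide it left along the rim, still seated, until its edge has gone under the black keeper and butts against the keeper's post. Leave it hanging there, never pushing on the crate with more than about 2 kg of force, and leave the other things alone.

Things in the scene. Friction and masses are not known exactly. Their poses are not given: they have to be found in the camera images.
- crate: Expandable open-topped crate, fixed to the bench: grey shell, blue near wall; about 240 (x) by 330 (y) by 140 mm high. Origin on the bench under its middle; x points from the near (robot-side) wall to the far wall, y to the left along the near wall, z up. Floor 6 mm thick, side walls' inner faces at y = +-155 mm. Keep pushes on it below about 20 N.
- near_rim (a point): Rim of the blue near wall, at its middle, if the crate were drawn out to its full size (crate x -150, y 0, z 140 mm). The wall, a flat upright 5 mm panel along crate y, telescopes along crate x to resize the crate; its mid-plane is now stuck fast 6 to 54 mm farther in (+x) than this point. The real setting is NOT reported: find it by gentle touch or sight. Height and y are true. Axes as the crate.
- keeper (a point): Foot of the keeper post's right face (crate y 128, z 140 mm), x as for near_rim (NOT the real one). The black keeper sits on the rim's left end and moves with the wall: a post (y 128 to 140 mm, 13 mm high, 18 mm thick) and a tongue from it to the right (y 112 to 128 mm), 8 to 13 mm above the rim. The hook's 4 mm bend, down on the rim, slides under it to the post. Rim right of y 112 is open.
- basket: Orange hook-on basket, loose, 0.11 to 0.23 kg, upright on the bench. Origin under the middle of its open box (50 (x) by 100 (y) by 55 mm high); z up, -x to its hook side. Its flat 3 mm back plate (outer face x = -25 mm) rises from the underside to the hook. Hung, the box is inside the crate, the lip outside, basket x along crate x.
- basket_grip (a point): Grasp point in the white grip tab on top of the basket (basket x -30, y 0, z 122 mm: 37 mm above point basket_hook). Axes as the basket. The tab is 14 mm thick (x), 36 mm wide (y), from 89 to 145 mm above the basket's underside; pinch it across its thickness. Fingers at this height stay above the keeper.
- basket_hook (a point): Roof of the hook's slot, at its middle (basket x -30, y 0, z 85 mm); axes as the basket. The slot opens downward between back plate and lip: 10 mm wide (x -35 to -25), 18 mm deep, 100 mm long (y). Above it the bend is 4 mm thick; the lip is 3 mm thick, lower edge at z 67 mm. Seated, this point is at rim height; against the keeper's post it is at crate y 78 mm.
- water: Clear water bottle, 64 mm across, 190 mm tall, standing on the bench; origin under its middle. Bystander.
- glue: Yellow glue bottle, 60 mm across, 150 mm tall, standing on the bench; origin under its middle. Bystander.
- tape: Roll of pale tape, 90 mm across, 24 mm high, lying flat on the bench; origin under its middle. Bystander.
- foil: Roll of shiny foil, 44 mm thick, 200 mm long along its y, lying on the crate's floor in its far half; origin under its middle. Bystander.
Mind the look-alikes: they are no part of the job. Of the things that look like the basket, take the one that is farthest to the robot's right at the start.

How it is judged (in metres and radians):
On the way, in this order (a step that is already met when the one before it is completed fails the run):
1. the basket is hooked over the blue rim and sits down on it, right of the keeper (z of basket_hook in the frame of crate between 0.137 and 0.1425 m and x of basket_hook in the frame of crate between -0.15 and -0.09 m and y of basket_hook in the frame of crate below 0.068 m and contact force between basket and crate above 0.3 N), for 0.2 s.
2. the basket's edge has slid under the keeper up to the post (y of basket_hook in the frame of crate above 0.075 m), for 0.1 s.
At the end, for the whole second after the job is handed in: The basket hangs inside the crate on the blue near wall's rim, hook bend down on the rim (within about 3 mm), upright within 8 degrees, its left edge under the keeper and within 3.5 mm of the keeper's post (z of basket_hook in the frame of crate between 0.136 and 0.1435 m and x of basket_hook in the frame of crate between -0.15 and -0.09 m and y of basket_hook in the frame of crate above 0.0745 m and angle between basket's own z axis and vertical below 0.14 rad); the robot touches nothing.
It fails at once if the basket is forced against the crate (over 25 N) (contact force between basket and crate above 25 N).
It fails at once if the robot itself pushes hard on the crate (over 25 N) (contact force between the arm and crate above 25 N).
It fails at once if the fingers push hard on the crate (over 25 N) (contact force between the fingers and crate above 25 N).
It fails at once if a bystander is moved more than 30 mm (distance of any of water, glue, tape, foil from where it was at the start of the episode above 0.03 m).
It also fails if it takes over 59 s, if anything falls off the work surface, if the arm or the gripper's body presses on something with over 40 N, if the wrist force passes 120 N, or if a joint passes its speed limit or range.

## Working session

There is one attempt and no reset: what is moved stays moved. The work goes in short steps, Python scripts to look and compute and a tool call to move; the robot and the scene stay as the last step left them, time stands still between calls to the robot, and variables do not carry over. Pictures are saved under pics/ and viewed, about 8 in all and at most 12, crops included, and the job is handed in when it is done.

Besides the shell and the picture viewer there is one more tool, called after "Request:" as name(argument=value, ...), one argument or row to a line, values as JSON. send_rows: Moves the arm, as the interface text tells. Its arguments: {"type":"object","properties":{"commands":{"type":"array"},"force":{"type":"number"}},"required":["commands"]}

```bash
mkdir -p pics
cat > h.py <<'E'
import numpy as np, cv2
from plant import r, optics
def snap(name,fn=None):
    im,d=optics.snapshot(name)
    if fn: cv2.imwrite(f'pics/{fn}.png',im[:,:,::-1]); 
    np.savez(f'/tmp/{fn or name}.npz',im=im,d=d)
    return im,d
def cloud(name,d):
    p=optics.camera_params(name);K=np.array(p['mtx']);D=np.array(p['distortion'])
    h,w=d.shape;u,v=np.meshgrid(np.arange(w),np.arange(h))
    n=cv2.undistortPoints(np.stack([u,v],-1).reshape(-1,1,2).astype(np.float64),K,D).reshape(h,w,2)
    c=np.dstack([n*d[...,None],d])
    return c
def R(p):
    a=np.array(p['attitude'],float)
    from scipy.spatial.transform import Rotation as Ro
    return a if a.shape==(3,3) else Ro.from_euler('xyz',a,degrees=True).as_matrix()
def world(name,d):
    p=optics.camera_params(name)
    W=cloud(name,d)@R(p).T+np.array(p['eye']); W[d==0]=np.nan
    return W
E
python3 - <<'E'
from h import *
for n in('scene','top'):
    print(optics.camera_params(n)); im,d=snap(n,n+'0')
    W=world(n,d); print(n,W[200,100],W[350,280],W[100,400])
print(r.sense())
E
```

```text
{'mtx': array([[447.46458769,   0.        , 287.97844612],
       [  0.        , 447.46458769, 208.60277594],
       [  0.        ,   0.        ,   1.        ]]), 'distortion': array([-0.04287905,  0.        ,  0.        ,  0.        ,  0.        ]), 'eye': array([ 1.15139132, -0.47509915,  0.80757073]), 'attitude': array([-130.71918035,   -0.4947918 ,   47.42950075])}
scene [ 0.08048812 -0.20607376 -0.00026496] [ 7.78495847e-01 -1.45071953e-01  4.70675872e-04] [0.45697984 0.642691   0.16453084]
{'mtx': array([[395.72871901,   0.        , 276.68498112],
       [  0.        , 395.72871901, 216.7405499 ],
       [  0.        ,   0.        ,   1.        ]]), 'distortion': array([-0.06164146,  0.        ,  0.        ,  0.        ,  0.        ]), 'eye': array([0.42446081, 0.06229834, 1.03256589]), 'attitude': array([-172.03701196,    1.27652631,  -91.66478935])}
top [ 0.63153823  0.56077286 -0.00365368] [0.2285637  0.08260287 0.00024901] [ 8.84118256e-01 -2.68935088e-01 -2.06185987e-04]
{'clock': 0.1, 'joints': array([-5.03581781e+01,  2.05871602e+01,  6.39288786e-01, -1.74411695e-02,
       -7.01371076e+01, -1.65070738e+01]), 'qvel': array([ 0.11624256, -0.05385664,  0.22403877, -0.02036696,  0.00107177,
       -0.03154829]), 'joint_torque': array([-1.30023684e-03, -5.84164166e+01,  2.93753207e+01,  7.01566458e+00,
        1.01702206e-02, -5.57185717e-05]), 'eef_pos': array([ 0.2650513 , -0.62040946,  0.29132119]), 'eef_rot': array([ 1.79913864e+02, -8.42658566e-03, -1.56871184e+02]), 'ft_force': array([ 0.34498744,  0.47750871, -0.62222924]), 'wrist_torque': array([-0.0047028 , -0.01212802, -0.0447346 ]), 'width': 0.08754370056096558}
```

View pics/scene0.png

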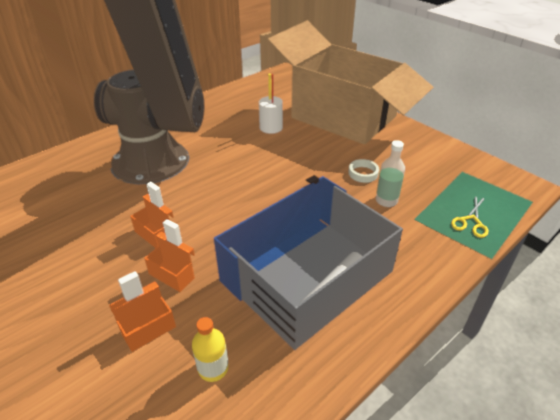

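View pics/top0.png

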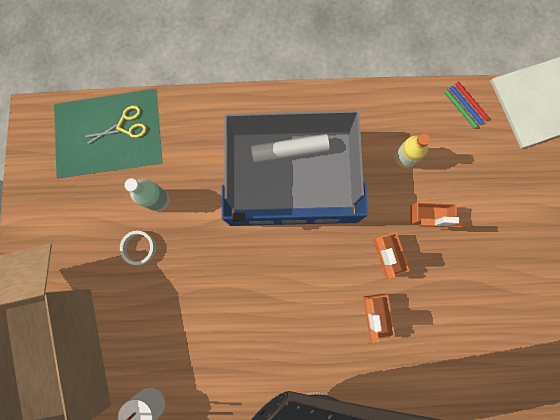

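Look-alikes (orange with white tab): top (436,215) / scene (142,310); top (392,255) / scene (170,260); top (378,318) / scene (153,220). Image right in the top view is −y, so the one at top (436,215) is farthest right. I'll measure it and the crate, and check with a crop.

```bash
cat > m.py <<'E'
from h import *
import sys
def load(n): 
    z=np.load(f'/tmp/{n}.npz'); return z['im'],z['d']
P=[];C=[];S=[]
for n in('scene','top'):
    im,d=load(n+'0');W=world(n,d)
    P.append(W.reshape(-1,3));C.append(cv2.cvtColor(im,cv2.COLOR_RGB2HSV).reshape(-1,3));S+= [n]*d.size
P=np.vstack(P);C=np.vstack(C).astype(int);S=np.array(S)
ok=~np.isnan(P[:,0]);P,C,S=P[ok],C[ok],S[ok]
h,s,v=C.T
org=((h<13)|(h>175))&(s>190)&(v>90)&(P[:,2]>.012)
rect=lambda q:cv2.minAreaRect((q*1000).astype(np.float32))
for n in('scene','top'):
  o=org&(S==n)&(P[:,1]<-.2)&(P[:,0]<.8)&(P[:,0]>.2)
  Q=P[o]
  g=np.round(Q[:,:2]/.02).astype(int);
  m=np.zeros((100,100),np.uint8); m[g[:,0]+10,g[:,1]+60]=255
  k,l=cv2.connectedComponents(m); lab=l[g[:,0]+10,g[:,1]+60]
  for i in range(1,k):
    q=Q[lab==i]
    if len(q)<60: continue
    print(n,len(q),'zmax',np.percentile(q[:,2],99),'med',np.median(q,0),'rect',rect(q[:,:2]))
    w=(s<60)&(v>150)&(S==n)&(P[:,2]>.1)&(P[:,2]<.17)&(np.hypot(*(P[:,:2]-np.median(q[:,:2],0)).T)<.09)
    if w.sum()>5: print('   tab',w.sum(),P[w].mean(0),P[w].min(0),P[w].max(0),'toprect',rect(P[w&(P[:,2]>.135)][:,:2]))
  b=(h>105)&(h<125)&(s>120)&(S==n)&(P[:,2]>.02)&(P[:,0]>.3)&(P[:,0]<.8)&(np.abs(P[:,1])<.4)
  print(n,'blue',b.sum(),P[b].min(0),P[b].max(0)); 
  t=b&(np.abs(P[:,2]-.14)<.004)
  print(' rim',t.sum(),rect(P[t][:,:2]), P[t].min(0),P[t].max(0))
  g=(s<60)&(v<150)&(S==n)&(np.abs(P[:,2]-.14)<.006)&(P[:,0]>.3)&(P[:,0]<.85)&(P[:,1]<.25)&(P[:,1]>-.25)
  print(' grey top',g.sum(),rect(P[g][:,:2]))
  print(cv2.boxPoints(rect(P[g|t][:,:2])))
im,_=load('top0');a=cv2.resize(im[100:260,200:480],None,fx=2.6,fy=2.6,interpolation=cv2.INTER_CUBIC);cv2.imwrite('pics/crop1.png',a[:,:,::-1])
E
python3 m.py
```

```text
scene 512 zmax 0.05630720530443299 med [ 0.46950885 -0.22201123  0.03615255] rect ((461.6796875, -219.99522399902344), (107.36181640625, 39.04916763305664), 0.2786713242530823)
   tab 271 [ 0.45763021 -0.17687545  0.12796346] [ 0.43350863 -0.18614161  0.10008675] [ 0.47295311 -0.16394064  0.14765419] toprect ((452.5271301269531, -174.80262756347656), (38.90657424926758, 15.80677604675293), 14.34968090057373)
scene 2083 zmax 0.09018910870835022 med [ 0.539386   -0.32071017  0.04707112] rect ((554.7772827148438, -319.811767578125), (100.00277709960938, 64.81342315673828), 86.17875671386719)
   tab 376 [ 0.53509293 -0.31846765  0.1276077 ] [ 0.52314217 -0.33584023  0.10005653] [ 0.54028321 -0.30059238  0.14733477] toprect ((531.4572143554688, -318.36016845703125), (34.5106086730957, 14.749275207519531), 88.82913970947266)
scene 190 zmax 0.1516549782661001 med [ 0.72323338 -0.27106622  0.14880946] rect ((721.1868286132812, -269.7404479980469), (27.37212562561035, 26.43390464782715), 42.386932373046875)
scene blue 330 [ 0.54867088 -0.12770645  0.02009711] [0.62253939 0.20255603 0.14152338
[... 181 characters left out ...]
2338]
 grey top 1084 ((672.873779296875, 37.46986389160156), (331.7792053222656, 254.5630645751953), 89.46073913574219)
[[ 544.0366  -127.21446]
 [ 798.5884  -129.61034]
 [ 801.71094  202.15419]
 [ 547.1592   204.55006]]
top blue 1147 [ 0.54724435 -0.12768414  0.02004873] [0.62642759 0.20369052 0.15167568]
 rim 403 ((586.9102172851562, 37.870849609375), (331.5848388671875, 76.6058349609375), 89.57427215576172) [ 0.54751947 -0.12768414  0.13608336] [0.62642759 0.20369052 0.14388783]
 grey top 777 ((563.832763671875, 33.991943359375), (481.27447509765625, 327.8468322753906), 1.0050617456436157)
[[ 320.25366  199.57253]
 [ 326.1079  -134.12721]
 [ 807.30835 -125.68532]
 [ 801.4541   208.01442]]
```

View pics/crop1.png

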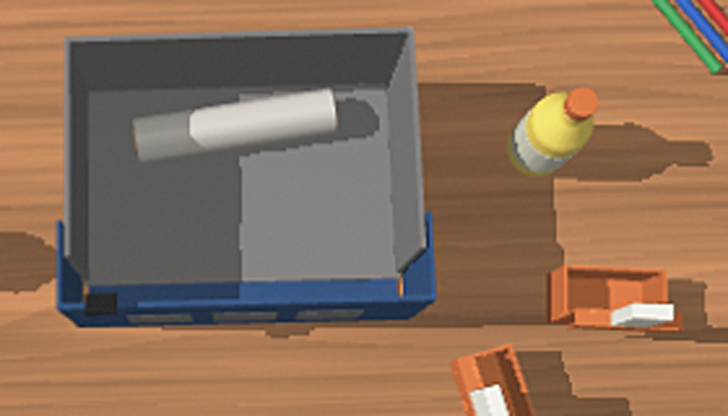

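Crop: the target basket is at crop (610,300), box with its tab at (645,315) on the robot side and lying about parallel to the near wall; the keeper is at crop (100,303) on the left end of the blue rim. Next I fit the wall faces and the basket yaw.

```bash
cat > m2.py <<'E'
import io,contextlib
with contextlib.redirect_stdout(io.StringIO()):
    from m import *
blue=(h>105)&(h<125)&(s>100)
def line(q,name):
    for _ in range(3):
        a=np.polyfit(q[:,1],q[:,0],1);e=q[:,0]-np.polyval(a,q[:,1]);q=q[np.abs(e)<max(.0015,2*e.std())]
    print(name,len(q),'x@y=.04',np.polyval(a,.04),'x@y=-.3185',np.polyval(a,-.3185),'yaw deg',-np.degrees(np.arctan(a[0])),'std',e.std())
mid=(P[:,1]>-.1)&(P[:,1]<.13)&(P[:,0]>.5)&(P[:,0]<.65)
for n in('scene','top'):
    f=blue&mid&(S==n)
    for lo,hi in((.02,.06),(.06,.1),(.1,.13),(.13,.137),(.137,.145)):
        q=P[f&(P[:,2]>lo)&(P[:,2]<hi)]
        if len(q)>8: print(n,lo,len(q),'x pct',np.round(np.percentile(q[:,0],[2,10,25,50,75,90,98]),4)); line(q,'  ')
# far wall, side walls
gr=(s<70)&(P[:,2]>.05)
for n in('scene','top'):
    q=P[gr&(S==n)&(P[:,2]>.134)&(P[:,2]<.146)&(P[:,0]>.76)&(P[:,0]<.83)&(P[:,1]>-.1)&(P[:,1]<.18)]
    if len(q)>8: print(n,'far',len(q),np.percentile(q[:,0],[5,50,95])); line(q,'far')
    for lo,hi in((-.15,-.1),(.17,.22)):
        q=P[gr&(S==n)&(P[:,2]>.134)&(P[:,2]<.146)&(P[:,0]>.62)&(P[:,0]<.78)&(P[:,1]>lo)&(P[:,1]<hi)]
        if len(q)>8: print(n,'side',len(q),np.percentile(q[:,1],[5,50,95]),np.polyfit(q[:,0]-.68,q[:,1],1))
k=(v<60)&(S=='top')&(P[:,2]>.13)&(P[:,2]<.16)&(P[:,1]>.13)&(P[:,1]<.2)&(P[:,0]>.52)&(P[:,0]<.6)
print('keeper',k.sum(),P[k].min(0),P[k].max(0))
# basket
bk=org&(P[:,1]<-.24)&(P[:,1]>-.4)&(P[:,0]>.48)&(P[:,0]<.62)
for n in('scene','top'):
    f=bk&(S==n)
    q=P[f&(P[:,2]>.06)&(P[:,2]<.08)]; print(n,'plate x',np.percentile(q[:,0],[5,50,95]),'y',q[:,1].min(),q[:,1].max()); line(q,'plate')
    q=P[f&(P[:,2]>.048)&(P[:,2]<.06)&(P[:,0]>.565)]; print(n,'front y',q[:,1].min(),q[:,1].max()); line(q,'front')
    t=(s<70)&(v>120)&(S==n)&(P[:,2]>.09)&(P[:,2]<.16)&(P[:,0]>.5)&(P[:,0]<.56)&(P[:,1]<-.28)&(P[:,1]>-.36)
    for lo,hi in((.1,.12),(.12,.135),(.14,.15)):
        q=P[t&(P[:,2]>lo)&(P[:,2]<hi)]
        if len(q)>8: print('tab',n,lo,q.min(0),q.max(0)); line(q,'tab')
E
python3 m2.py
```

```text
scene 0.02 698 x pct [0.5489 0.5497 0.5503 0.5511 0.552  0.5529 0.5538]
   638 x@y=.04 0.5511168875087387 x@y=-.3185 0.5513449289153108 yaw deg 0.036445769563682374 std 0.0010413501968613772
scene 0.06 651 x pct [0.5486 0.5496 0.5504 0.5511 0.5519 0.5525 0.5534]
   570 x@y=.04 0.5511423160736341 x@y=-.3185 0.5496160549268092 yaw deg -0.2439269004695668 std 0.0008877218200461891
scene 0.1 266 x pct [0.5489 0.5496 0.5504 0.5513 0.5522 0.5528 0.5535]
   248 x@y=.04 0.5510955921779394 x@y=-.3185 0.5492564219605 yaw deg -0.29393519335711066 std 0.0010355787644624008
scene 0.13 61 x pct [0.5487 0.5496 0.5503 0.5512 0.552  0.5525 0.5533]
   55 x@y=.04 0.5508888471379705 x@y=-.3185 0.5465936729421943 yaw deg -0.6864256055337449 std 0.0009207986669041601
scene 0.137 38 x pct [0.5498 0.5503 0.5507 0.5515 0.5521 0.5527 0.5535]
   36 x@y=.04 0.5513270796901452 x@y=-.3185 0.5508113851713967 yaw deg -0.08241868636682197 std 0.000857707802013247
top 0.02 54 x pct [0.5477 0.5478 0.5481 0.5487 0.5492 0.5496 0.5497]
   54 x@y=.04 0.5491156399384338 x@y=-.3185 0.5459013972784313 yaw deg -0.513689272821
[... 2817 characters left out ...]
,1]);q=q[np.abs(e)<max(.0015,2*e.std())]
m2.py:7: RankWarning: Polyfit may be poorly conditioned
  a=np.polyfit(q[:,1],q[:,0],1);e=q[:,0]-np.polyval(a,q[:,1]);q=q[np.abs(e)<max(.0015,2*e.std())]
m2.py:7: RankWarning: Polyfit may be poorly conditioned
  a=np.polyfit(q[:,1],q[:,0],1);e=q[:,0]-np.polyval(a,q[:,1]);q=q[np.abs(e)<max(.0015,2*e.std())]
Traceback (most recent call last):
  File "m2.py", line 30, in <module>
    q=P[f&(P[:,2]>.048)&(P[:,2]<.06)&(P[:,0]>.565)]; print(n,'front y',q[:,1].min(),q[:,1].max()); line(q,'front')
                                                                       ~~~~~~~~~~^^
ValueError: zero-size array to reduction operation minimum which has no identity
```

Request:
send_rows(
  commands=[
    [[0.033,0.0378,0,0,0,7.86,0.06],[0.033,0.0378,0,0,0,7.86,0.06],[0.033,0.0378,0,0,0,7.86,0.06],[0.033,0.0378,0,0,0,7.86,0.06],[0.033,0.0378,0,0,0,7.86,0.06],[0.033,0.0378,0,0,0,7.86,0.06],[0.033,0.0378,0,0,0,7.86,0.06],[0.033,0.0378,0,0,0,7.86,0.06]],
  ],
  force=20,
)

```text
clock: 1.1
eef_pos: [0.53, -0.3168, 0.2919]
eef_rot: [180.0, 0.0, -93.7]
ft_force: [0.5, -1.0, 0.5]
width: 0.0601
```

```bash
python3 -c "
from h import *
s=r.sense();print(s['clock'],s['eef_pos'],s['eef_rot'],s['ft_force'],s['width'],s['joints'])"
```

```text
1.1 [ 0.52996829 -0.31682647  0.29190652] [ 1.79975340e+02  9.57608689e-03 -9.37204914e+01] [ 0.46185328 -0.97496372  0.51009408] 0.06012074053968482 [-1.27775334e+01  1.52021706e+01 -6.97311260e+00 -6.01900218e-03
 -6.78505766e+01  9.05931459e+00]
```

Request:
send_rows(
  commands=[
    [[0,-0.001,-0.03,0,0,0,0.06],[0,0,-0.03,0,0,0,0.06],[0,0,-0.03,0,0,0,0.06],[0,0,-0.02,0,0,0,0.06],[0,0,-0.012,0,0,0,0.06],[0,0,0,0,0,0,0.06]],
  ],
)

```text
clock: 1.85
eef_pos: [0.5288, -0.3192, 0.1693]
eef_rot: [179.9, 0.0, -94.0]
ft_force: [-0.6, 0.1, 0.3]
width: 0.06
```

Run:
```python
from h import *
im,d=snap('scene','s1'); im2,_=snap('top','t1')
a=cv2.resize(im[220:370,70:230],(640,600),interpolation=cv2.INTER_CUBIC);cv2.imwrite('pics/c2.png',a[:,:,::-1])
```

```text
(no output)
```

View pics/c2.png

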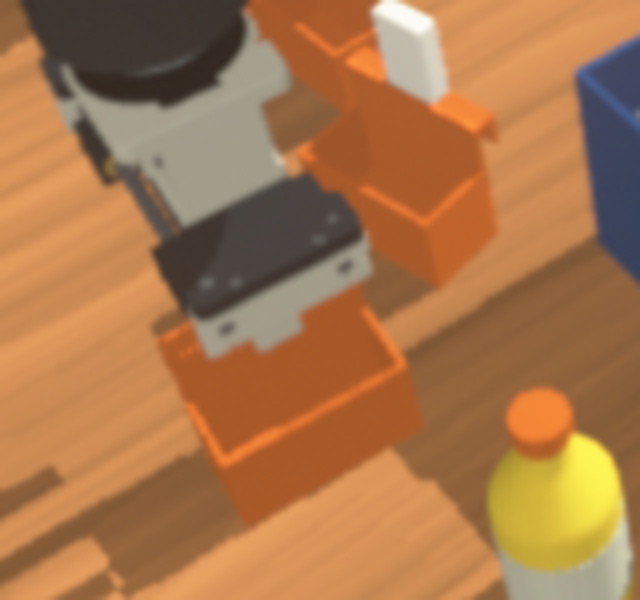

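The gripper straddles the tab of the target basket (finger at crop (265,330), over the back plate); the fingers hide the tab. Closing and lifting.

Request:
send_rows(
  commands=[
    [[0,0,0,0,0,0,0.03],[0,0,0,0,0,0,0.0],[0,0,0,0,0,0,0.0],[0,0,0,0,0,0,0.0],[0,0,0,0,0,0,0.0],[0,0,0,0,0,0,0.0]],
  ],
  force=30,
)

```text
clock: 2.7
eef_pos: [0.5291, -0.3193, 0.1701]
eef_rot: [180.0, 0.0, -94.0]
ft_force: [-0.4, -0.1, 0.1]
width: 0.0138
```

Request:
send_rows(
  commands=[
    [[0,0,0.01,0,0,0,0.0],[0,0,0.04,0,0,0,0.0],[0,0,0.05,0,0,0,0.0],[0,0,0.05,0,0,0,0.0],[0,0,0.02,0,0,0,0.0],[0,0,0,0,0,0,0.0]],
  ],
)

```text
clock: 3.45
eef_pos: [0.5296, -0.3194, 0.3423]
eef_rot: [-179.8, -0.0, -94.0]
ft_force: [-0.9, -0.2, -1.8]
width: 0.0136
```

Request:
send_rows(
  commands=[
    [[0.0025,0.049,0,0,0,0.44,0.0],[0.0025,0.049,0,0,0,0.44,0.0],[0.0025,0.049,0,0,0,0.44,0.0],[0.0025,0.049,0,0,0,0.44,0.0],[0.0025,0.049,0,0,0,0.44,0.0],[0.0025,0.049,0,0,0,0.44,0.0],[0.0025,0.049,0,0,0,0.44,0.0],[0.0025,0.049,0,0,0,0.44,0.0]],
  ],
)

```text
clock: 4.45
eef_pos: [0.5483, 0.0742, 0.3385]
eef_rot: [179.9, -0.0, -90.5]
ft_force: [1.5, 0.7, -2.8]
width: 0.0136
```

```bash
cat > m3.py <<'E'
from h import *
import sys
tag=sys.argv[1]
s=r.sense();print(s['clock'],s['eef_pos'],s['eef_rot'],s['ft_force'],s['wrist_torque'])
T=s['eef_pos']
for n in('scene','top'):
    im,d=snap(n,n+tag);W=world(n,d);q=cv2.cvtColor(im,cv2.COLOR_RGB2HSV).astype(int);h,ss,v=[q[...,i] for i in range(3)]
    x,y,z=W[...,0],W[...,1],W[...,2]
    o=((h<13)|(h>175))&(ss>170)&(v>70)&(abs(x-T[0])<.1)&(abs(y-T[1])<.07)&(z>T[2]-.2)&(z<T[2])
    p=W[o]-T
    def fit(a,nm):
        for _ in range(3):
            if len(a)<8: return
            c=np.polyfit(a[:,1],a[:,0],1);e=a[:,0]-np.polyval(c,a[:,1]);a=a[abs(e)<max(.0015,2*e.std())]
        print(n,nm,len(a),'x0',c[1].round(5),'yaw',np.degrees(-np.arctan(c[0])).round(2),'z',a[:,2].min().round(4),a[:,2].max().round(4),'y',a[:,1].min().round(4),a[:,1].max().round(4),e.std().round(5))
    # rel z: grasp -.047; underside -.169; hook bend top -.080
    for nm,lo,hi,xl,xh in(('lip',-.103,-.085,-.03,0),('plate',-.112,-.085,-.01,.02),('plateLow',-.165,-.115,-.01,.02),('front',-.165,-.112,.04,.07)):
        m=(p[:,2]>lo)&(p[:,2]<hi)&(p[:,0]>xl)&(p[:,0]<xh); fit(p[m],nm)
    if n=='scene':
        b=(h>105)&(h<125)&(ss>100)&(y>-.1)&(y<.13)&(x>.5)&(x<.6)&(z>.04)&(z<.13); fit(W[b]-[T[0],T[1],0],'wallInner')
    else:
        b=(h>105)&(h<125)&(ss>100)&(y>-.1)&(y<.13)&(x>.5)&(x<.6); 
        fit(W[b&(z>.05)&(z<.13)]-[T[0],T[1],0],'wallOuter'); fit(W[b&(z>.137)&(z<.145)]-[T[0],T[1],0],'rim')
im=np.load(f'/tmp/scene{tag}.npz')['im'];a=cv2.resize(im[120:320,180:420],(720,600),interpolation=cv2.INTER_CUBIC);cv2.imwrite(f'pics/c{tag}.png',a[:,:,::-1])
E
python3 m3.py A
```

```text
4.45 [0.54834487 0.07417956 0.3385317 ] [ 1.79862476e+02 -4.03782592e-02 -9.04507182e+01] [ 1.51142495  0.6509661  -2.79748437] [-0.01456051 -0.05361492  0.00508225]
scene lip 18 x0 -0.01383 yaw 8.64 z -0.1023 -0.0859 y -0.0511 -0.0399 0.00075
scene plate 312 x0 0.00663 yaw -0.57 z -0.1119 -0.085 y -0.0507 0.0499 0.00101
scene plateLow 435 x0 0.00687 yaw 0.11 z -0.1649 -0.1151 y -0.0512 0.0504 0.00159
scene front 566 x0 0.05333 yaw -0.55 z -0.1649 -0.114 y -0.0509 0.0496 0.00109
scene wallInner 962 x0 0.00284 yaw -0.07 z 0.04 0.1267 y -0.173 0.0555 0.00099
top wallOuter 176 x0 0.00101 yaw -0.47 z 0.0507 0.1299 y -0.174 -0.045 0.00022
top rim 131 x0 0.00346 yaw -0.57 z 0.1372 0.1447 y -0.1741 -0.0442 0.00153
```

View pics/cA.png

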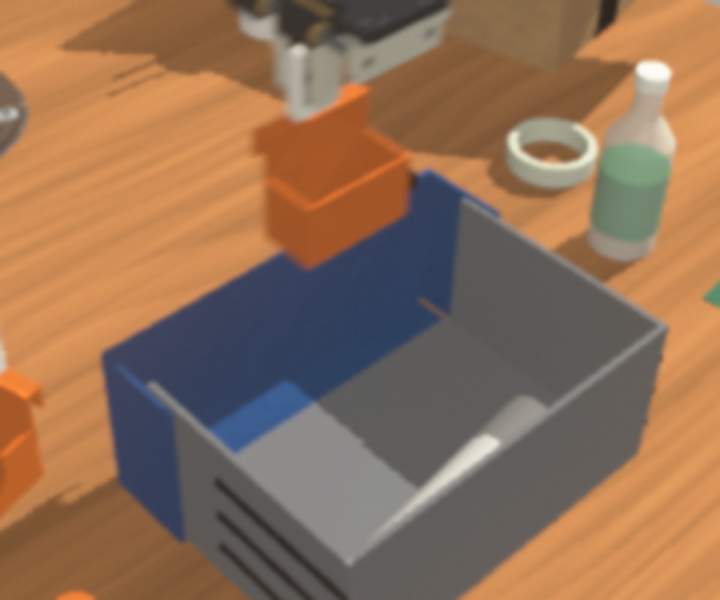

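Basket is held level, aligned with the blue wall and above it (orange at crop (320,190), rim beneath from (110,355) to (430,175)). The cameras put the wall 1.8–3.5 mm ahead of the hook; shift +2.5 mm and descend in stages.

Request:
send_rows(
  commands=[
    [[0.0025,-0.002,0,0,0,0,0.0],[0,0,-0.01,0,0,0,0.0],[0,0,-0.01,0,0,0,0.0],[0,0,-0.01,0,0,0,0.0],[0,0,-0.01,0,0,0,0.0],[0,0,0,0,0,0,0.0]],
  ],
)

```text
clock: 5.3
eef_pos: [0.5513, 0.0704, 0.2991]
eef_rot: [179.9, -0.0, -90.5]
ft_force: [0.2, 0.6, -1.8]
width: 0.0137
```

Request:
send_rows(
  commands=[
    [[0,0,-0.01,0,0,0,0.0],[0,0,-0.01,0,0,0,0.0],[0,0,-0.008,0,0,0,0.0],[0,0,0,0,0,0,0.0]],
  ],
)

```text
clock: 5.8
eef_pos: [0.5513, 0.0706, 0.2712]
eef_rot: [179.9, -0.0, -90.5]
ft_force: [0.1, -0.3, -2.0]
width: 0.0136
```

```bash
python3 m3.py B
python3 - <<'E'
from h import *
im=np.load('/tmp/topB.npz')['im'];a=cv2.resize(im[170:250,200:400],(800,320),interpolation=cv2.INTER_CUBIC)
b=cv2.resize(np.load('/tmp/sceneB.npz')['im'][160:300,200:390],(380,280));b=cv2.copyMakeBorder(b,0,0,0,420,0)
cv2.imwrite('pics/B2.png',np.vstack([a,b])[:,:,::-1])
E
```

```text
5.8 [0.55131354 0.07058326 0.27124737] [ 1.79914860e+02 -3.63127437e-02 -9.04675871e+01] [ 0.10355305 -0.26939236 -1.99720182] [-0.02167548  0.12483287 -0.0412204 ]
scene lip 13 x0 -0.01926 yaw 15.82 z -0.1008 -0.0871 y -0.0493 -0.0408 0.00089
scene plate 270 x0 0.0066 yaw -0.34 z -0.1119 -0.085 y -0.049 0.0527 0.00092
scene plateLow 401 x0 0.00687 yaw -0.23 z -0.1646 -0.1152 y -0.0502 0.0495 0.00136
scene front 508 x0 0.05348 yaw -0.49 z -0.1648 -0.1137 y -0.052 0.0502 0.00107
scene wallInner 305 x0 -0.00118 yaw 0.63 z 0.04 0.0829 y -0.1414 -0.0147 0.00096
top wallOuter 171 x0 -0.00204 yaw -0.44 z 0.0508 0.1297 y -0.1705 0.0584 0.0002
top rim 124 x0 0.00031 yaw -0.52 z 0.1373 0.1437 y -0.1705 -0.0519 0.00156
```

View pics/B2.png

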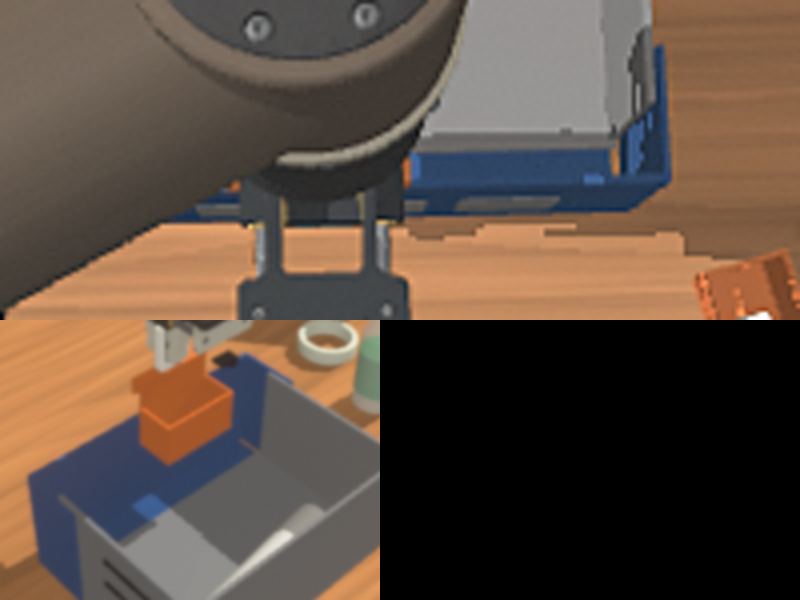

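The box is inside the near wall with no contact (lower part of the picture, orange (185,420)); wall centre within ~1 mm of the hook. Going on down past the lip edge.

Request:
send_rows(
  commands=[
    [[-0.0005,0,-0.01,0,0,0,0.0],[0,0,-0.01,0,0,0,0.0],[0,0,-0.005,0,0,0,0.0],[0,0,-0.003,0,0,0,0.0],[0,0,-0.002,0,0,0,0.0],[0,0,-0.001,0,0,0,0.0]],
  ],
)

```text
clock: 6.65
eef_pos: [0.5513, 0.0707, 0.2412]
eef_rot: [-180.0, 0.0, -90.5]
ft_force: [-0.2, -0.3, -2.6]
width: 0.0137
```

Request:
send_rows(
  commands=[
    [[0,0,-0.001,0,0,0,0.0],[0,0,-0.001,0,0,0,0.0],[0,0,-0.001,0,0,0,0.0],[0,0,0,0,0,0,0.0]],
  ],
)

```text
clock: 7.15
eef_pos: [0.5511, 0.0707, 0.2381]
eef_rot: [180.0, -0.0, -90.5]
ft_force: [-0.2, 0.7, -2.2]
width: 0.014
```

Request:
send_rows(
  commands=[
    [[0,0,-0.002,0,0,0,0.0],[0,0,-0.002,0,0,0,0.0],[0,0,-0.002,0,0,0,0.0],[0,0,-0.001,0,0,0,0.0],[0,0,0,0,0,0,0.0]],
  ],
)

```text
clock: 7.78
eef_pos: [0.5512, 0.0707, 0.231]
eef_rot: [180.0, -0.0, -90.5]
ft_force: [0.4, 0.0, -2.2]
width: 0.0136
```

Request:
send_rows(
  commands=[
    [[0,0,-0.002,0,0,0,0.0],[0,0,-0.0015,0,0,0,0.0],[0,0,-0.001,0,0,0,0.0],[0,0,0,0,0,0,0.0]],
  ],
)

```text
clock: 8.28
eef_pos: [0.5512, 0.0707, 0.2266]
eef_rot: [180.0, -0.0, -90.5]
ft_force: [0.6, -0.3, -2.4]
width: 0.0139
```

Request:
send_rows(
  commands=[
    [[0,0,-0.0005,0,0,0,0.0],[0,0,-0.0005,0,0,0,0.0],[0,0,0,0,0,0,0.0]],
  ],
)

```text
clock: 8.65
eef_pos: [0.5512, 0.0707, 0.2256]
eef_rot: [180.0, -0.0, -90.5]
ft_force: [-0.3, -0.4, -2.9]
width: 0.0142
```

Request:
send_rows(
  commands=[
    [[0,0,-0.0005,0,0,0,0.0],[0,0,-0.0005,0,0,0,0.0],[0,0,0,0,0,0,0.0]],
  ],
)

```text
clock: 9.02
eef_pos: [0.5513, 0.0707, 0.2251]
eef_rot: [-180.0, 0.0, -90.5]
ft_force: [-2.2, -1.6, 3.5]
width: 0.0135
```

Request:
send_rows(
  commands=[
    [[0,0,0,0,0,0,0.0],[0,0,0.0002,0,0,0,0.0],[0,0,0,0,0,0,0.0]],
  ],
)

```text
clock: 9.4
eef_pos: [0.5513, 0.0707, 0.2251]
eef_rot: [-180.0, 0.0, -90.5]
ft_force: [-2.3, -1.2, 5.9]
width: 0.0138
```

Request:
send_rows(
  commands=[
    [[0,0.004,0,0,0,0,0.0],[0,0.004,0,0,0,0,0.0],[0,0.004,0,0,0,0,0.0],[0,0.0,0,0,0,0,0.0]],
  ],
)

```text
clock: 9.9
eef_pos: [0.5516, 0.0829, 0.2251]
eef_rot: [-180.0, -0.0, -90.4]
ft_force: [1.1, -4.1, 5.6]
width: 0.0139
```

Request:
send_rows(
  commands=[
    [[0,0.004,0.0002,0,0,0,0.0],[0,0.004,0,0,0,0,0.0],[0,0.004,0,0,0,0,0.0],[0,0.004,0,0,0,0,0.0],[0,0.004,0,0,0,0,0.0],[0,0,0,0,0,0,0.0]],
  ],
)

```text
clock: 10.65
eef_pos: [0.5513, 0.1033, 0.2251]
eef_rot: [-180.0, 0.0, -90.4]
ft_force: [0.1, -2.5, 5.0]
width: 0.0138
```

Request:
send_rows(
  commands=[
    [[0,0.003,0,0,0,0,0.0],[0,0.003,0,0,0,0,0.0],[0,0.002,0,0,0,0,0.0],[0,0.001,0,0,0,0,0.0],[0,0,0,0,0,0,0.0]],
  ],
)

```text
clock: 11.28
eef_pos: [0.5512, 0.1118, 0.2251]
eef_rot: [-180.0, -0.0, -90.5]
ft_force: [0.2, -3.9, 5.1]
width: 0.0134
```

Request:
send_rows(
  commands=[
    [[0,0.001,0,0,0,0,0.0],[0,0.001,0,0,0,0,0.0],[0,0,0,0,0,0,0.0]],
  ],
)

```text
clock: 11.65
eef_pos: [0.5512, 0.1138, 0.2252]
eef_rot: [-180.0, -0.0, -90.5]
ft_force: [-0.3, -3.7, 5.0]
width: 0.0138
```

Request:
send_rows(
  commands=[
    [[0,0.001,0,0,0,0,0.0],[0,0,0,0,0,0,0.0]],
  ],
)

```text
clock: 11.9
eef_pos: [0.5512, 0.1147, 0.2251]
eef_rot: [-180.0, -0.0, -90.5]
ft_force: [-0.2, -5.6, 4.9]
width: 0.0137
```

Request:
send_rows(
  commands=[
    [[0,0.0007,0,0,0,0,0.0],[0,0,0,0,0,0,0.0]],
  ],
)

```text
clock: 12.15
eef_pos: [0.5512, 0.1148, 0.2252]
eef_rot: [180.0, -0.1, -90.5]
ft_force: [1.5, -6.8, 5.5]
width: 0.0138
```

Request:
send_rows(
  commands=[
    [[0,0.0007,0,0,0,0,0.0],[0,0,0,0,0,0,0.0]],
  ],
)

```text
clock: 12.4
eef_pos: [0.5512, 0.115, 0.2252]
eef_rot: [180.0, -0.1, -90.5]
ft_force: [1.4, -10.6, 5.7]
width: 0.0135
```

Stalled at y=0.115 with Fy rising to 10.6 N: against the post. Relieve the pressure, release, back off.

Request:
send_rows(
  commands=[
    [[0,-0.0012,0,0,0,0,0.0],[0,0,0,0,0,0,0.0],[0,0,0,0,0,0,0.02],[0,0,0,0,0,0,0.035],[0,0,0,0,0,0,0.045],[0,0,0,0,0,0,0.045]],
  ],
)

```text
clock: 13.15
eef_pos: [0.5511, 0.1151, 0.2248]
eef_rot: [180.0, 0.0, -90.5]
ft_force: [-0.3, -0.4, 1.3]
width: 0.0428
```

Run:
```python
from h import *
im,d=snap('scene','s5');a=cv2.resize(im[150:270,220:380],(800,600),interpolation=cv2.INTER_CUBIC);cv2.imwrite('pics/c5.png',a[:,:,::-1])
s=r.sense();print(s['eef_pos'],s['ft_force'],s['width'])
```

```text
[0.55112416 0.11503959 0.22491277] [-0.16067505  0.93616337 -0.16239258] 0.04421343394458803
```

View pics/c5.png

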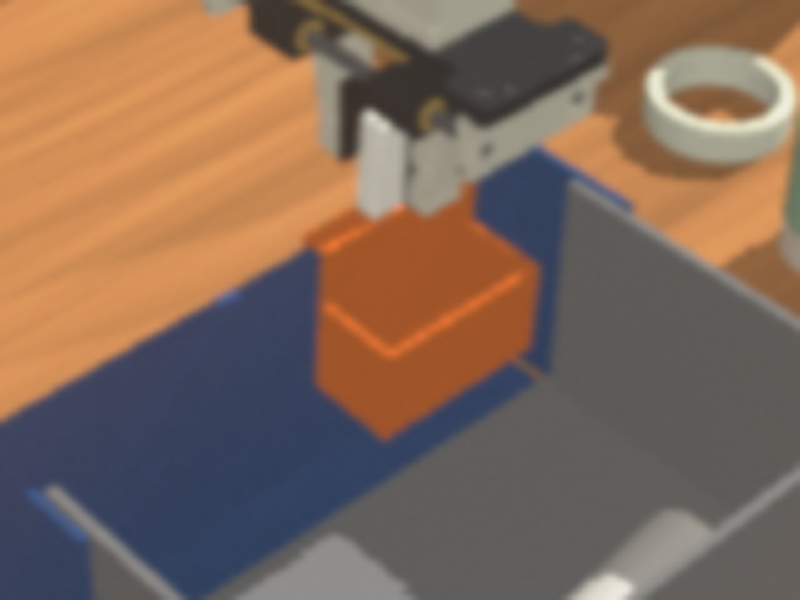

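Basket hangs upright on the rim, released (fingers apart, tab at crop (380,165)). Retreating straight up and checking.

Request:
send_rows(
  commands=[
    [[0,0,0.01,0,0,0,0.045],[0,0,0.02,0,0,0,0.045],[0,0,0.03,0,0,0,0.045],[0,0,0.04,0,0,0,0.045],[0,0,0.04,0,0,0,0.045],[-0.05,0,0,0,0,0,0.045],[-0.05,0,0,0,0,0,0.045],[0,0,0,0,0,0,0.045]],
  ],
)

```text
clock: 14.2
eef_pos: [0.4488, 0.1144, 0.3669]
eef_rot: [-179.9, 0.1, -90.4]
ft_force: [1.0, 0.5, 0.3]
width: 0.0451
```

Run:
```python
from h import *
im,d=snap('scene','s6');W=world('scene',d);im2,d2=snap('top','t6');W2=world('top',d2)
for I,w in((im,W),(im2,W2)):
    q=cv2.cvtColor(I,cv2.COLOR_RGB2HSV).astype(int);h,s,v=[q[...,i] for i in range(3)]
    o=((h<13)|(h>175))&(s>170)&(v>60)&(w[...,0]>.5)&(w[...,0]<.65)&(w[...,1]>-.05)&(w[...,1]<.19)&(w[...,2]>.07)
    if o.sum()>9:print('orange',o.sum(),np.nanpercentile(w[o],[1,99],axis=0).round(4).tolist())
    t=(s<60)&(v>150)&(w[...,2]>.15)&(w[...,2]<.22)&(abs(w[...,0]-.55)<.05)&(abs(w[...,1]-.115)<.05)
    if t.sum()>5:print('tab',t.sum(),w[t].min(0).round(4),w[t].max(0).round(4))
    k=(v<60)&(w[...,2]>.14)&(w[...,2]<.16)&(w[...,1]>.13)&(w[...,1]<.2)&(abs(w[...,0]-.55)<.04)
    if k.sum()>5:print('keeper',k.sum(),w[k].min(0).round(4),w[k].max(0).round(4))
a=cv2.resize(im[150:270,220:380],(800,600),interpolation=cv2.INTER_CUBIC);cv2.imwrite('pics/c6.png',a[:,:,::-1])
print(r.sense()['clock'])
```

```text
orange 1239 [[0.547, 0.0642, 0.0707], [0.6049, 0.1641, 0.1445]]
tab 262 [0.5468 0.0961 0.1501] [0.5619 0.1344 0.2025]
keeper 31 [0.5499 0.151  0.1408] [0.5593 0.1808 0.1546]
orange 39 [[0.5446, 0.0675, 0.0762], [0.6043, 0.0786, 0.1463]]
14.3
```

View pics/c6.png

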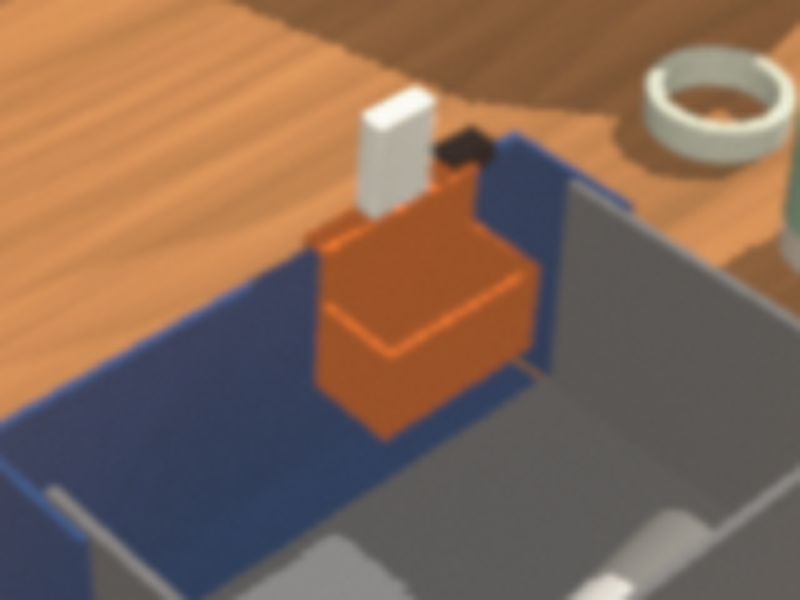

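The basket hangs upright with its left edge under the black keeper (crop (465,148)), and the bend is at rim height. Handing in.

```bash
python3 -c "
from h import *
print(r.finish_job())"
```

```text
the job is handed in; nothing more can be done
None
```

I hung the rightmost orange basket on the blue near wall's rim, slid it left under the black keeper to the post, and handed the job in at 14.3 s. No verdict came back, so the result rests on my own checks.

**Forces:**
- **Seating:** the vertical force on the tool changed by about 6–8 N, and the slot roof came to about z 0.140 m, which is rim height.
- **Slide:** it stayed seated. At the post it stalled at y = 0.115 m while the sideways force rose to 10.6 N. I eased that off before opening the fingers.
- **Overall:** no reading I took passed about 12 N. I read forces only at the end of each short move, so a brief peak in between would not show.

**Final view:** the basket looks upright, its left edge is under the keeper, and the bend is at rim height. Its left edge measured y ≈ 0.164–0.165 m in the world frame, against 0.166–0.167 m expected for the post's right face. The gripper is well clear, and I saw no bystander displaced, though I did not measure them.

**Disagreements:**
- **Wall position:** the two cameras differed by about 2–2.5 mm, so I aimed between them; the hook went over the wall without touching it.
- **Basket position:** by camera the hook is at crate y ≈ 0.076 m, against a nominal 0.078 m at the post. That is within the calibration error and above the 0.0745 m limit. I relied on the contact with the post rather than the camera figure.

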